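# Slide the spacer block along the rail into the jig's corner

### The arm

A 7-joint arm with a two-finger parallel gripper is mounted at the origin on a cart in front of the work surface, level with it; the furniture and walls round the work are solid. World frame = base frame: x ahead of the robot, y to its left, z up, the work surface at z = 0. Lengths are in m, angles in rad, forces in N, time in s.
With the tool pointing down it reaches from about 0.35 to 0.9 m from the base axis. Payload 8.1 kg.
Tool frame: the origin (TCP) lies at the very end of the fingers, on their centre line; the grasp point (between the pads) lies 19 mm behind it; z points along the fingers, y is the line along which they close (so a half turn about z gives the same grasp; the last joint's range is limited). The gripper opens to 92 mm and grips with 3 to 60 N. Pads are 19 mm wide; open, the fingers measure 130 mm over their backs; the gripper's body (75 mm by 190 mm) begins 47 mm behind the grasp point.
Start: joints at [-1.348, 0.434, 0.025, 1.573, -0.012, 1.134, -0.075], TCP at [0.2, 0.592, 0.202] pointing down, gripper open.
Joint ranges: [-2.62, 2.62], [-0.44, 2.09], [-1.27, 1.32], [0.08, 2.57], [-1.32, 4.46], [0.12, 2], [-2.74, 2.74]. Speed limits (rad/s): [2.22, 2.22, 3.01, 3.01, 3.14, 3.14, 3.14].

### API

Orientations are given as a unit quaternion [x, y, z, w].
In Python, from plant import ctrl gives the robot as it stands.
- The arm moves only by the shell command python3 -m inch 'ROWS' [FORCE]. ROWS is a JSON object of lists of equal length, an entry for each row: "rot": the turn, a rotation vector about the tool's x, y, z in degrees, a list of three; "slide": the shift along the tool's x, y, z in cm, a list of three; "gripper": the opening, from 0 (shut) to 1 (fully open). A call has 1 to 8 rows; each row shifts and turns the commanded pose from where the row before left it, along the tool's axes as they then stand; what a row does not reach is not made up. A row lasts 1/12 s, in which the tool goes at most 41.7 mm and 7.16 degrees, less where a joint would pass 70% of its speed; a pose out of reach is approached as far as the arm can. A call is refused whole if a number of a shift passes 4.17 or a number of a turn 7.16, either way. A call with a gripper value outside its range is refused whole. The fingers move at their own pace and stop on an object; FORCE is the grip in N (left out, the last holds). Time passes only in rows, so rows that do not move let the fingers close. It gives the time, the measured TCP pose, the force, the opening and the grip force at its end, in the units of the state.
- ctrl.state(): the state, without advancing time (a new reading comes with each control period).
- ctrl.grab_frame(name): name is "scene" or "top"; returns (picture, depth): 420x560x3 uint8, red, green, blue; 420x560 float32, m along the optical axis (not along the pixel's ray), 0 where there is no reading.
- ctrl.camera_model(name): a dict with "vertical_fov" (degrees; the focal length in pixels is half the picture's height over the tangent of half this angle, whatever the lens; pixels are square), "cx", "cy" (the principal point, pixels), "R" (3x3) and "t" (3): a world point X has camera coordinates R X + t. Camera axes: x right, y down, z forward; pixel columns grow to the right and rows downward; lengths in m; the calibration is good to about 2 mm. A picture is of the moment at which its call begins. camera_model takes no time and is no camera call.
- ctrl.finish_job(): hands the job in; it is judged then, once.
The state is a dict: "time": time; "q": joint angles; "joint_velocities": joint speeds; "joint_torque": joint torques, N m; "tcp_pos": TCP position; "tool_rot": TCP orientation; "force": force on the tool from outside, world axes, zero at the start; "moment": the same for the moment, N m; "width": finger opening in m; "grip_force": force on a finger pad.
Only numpy, scipy, OpenCV 4.12 (cv2) and the standard library are available. Lean on these libraries where they do the work, as an engineer would, in place of code of your own. Each camera call takes 0.05 s, during which the arm holds its last target. There are 200 camera calls.

### The job

Load the drilling jig by pushing alone: with the fingers, push the wooden block until its long side lies flat against the aluminium rail while it is still short of the blue stop's pocket, then slide it along the rail into the pocket until its end is fully home against the blue stop. It must finish snug in that corner, with its long side still flat against the rail; let go and move clear. Never lift or tip the block off the jig's base, and leave the yellow knob, the collar and the four-armed lug where they are.

Things in the scene. Friction and masses are not known exactly. Their poses are not given: they have to be found in the camera images.
- jig: Fixed plywood jig base, 15 mm thick, lying on the bench; origin on its underside; it spans x = -75 to +62 mm, y = -190 to +190 mm. An aluminium rail, 16 mm thick and 15 mm high above the base's top, runs along the base's y on the +x (far) side, from y = -185 to +185 mm; its guiding face looks to the jig's -x and lies at x = +40 mm. Where the jig lies and how it is turned vary.
- stop: Fixed L-shaped blue stop, 15 mm high, on the jig's top, axes as the jig's; its place along the rail varies. Origin on the base's top. With the rail it makes a pocket open towards -y: rail face at x = +22 mm, stop's end face at y = +50 mm, and a 16 mm thick lip with inner face at x = -27 mm from y = +4 to +50 mm, flared to y = -8 mm. The block can enter only along the rail.
- seat (a point): Where the block's centre lies when fully home against rail and stop: 9.5 mm straight above the stop's origin, 22 mm from the rail's face. Axes as the jig's: +y along the rail towards the stop, +x towards the rail. The pocket is 49 mm wide for the 44 mm block.
- block: Loose rectangular wooden spacer block, 44 (x) x 100 (y) x 19 mm high, about 0.06 to 0.11 kg, lying flat on the jig's base; origin at the centre of its underside. It starts turned up to 0.25 rad from the rail, 15 mm or more short of it, and well short of the pocket on the jig's -y part.
- block_centre (a point): Centre of the wooden block (half-way up, 9.5 mm above its underside); axes as the block's, y along its length.
- yellow_knob: Loose yellow star knob, 36x32x28 mm, on the bench off the jig's -y end; bystander. Origin at the centre of its underside.
- collar: Loose pale tube collar, 36x44x22 mm, on the jig's base on the robot's side of the blue stop; bystander. Origin at the centre of its underside.
- lug: Loose pale metal four-armed lug, 67x67x14 mm, on the bench off the jig's +y end; bystander. Origin at the centre of its underside.

How it is judged:
On the way:
1. the block lies flat against the rail, still short of the pocket (x of block_centre in the frame of seat above -0.0035 m and angle between the y axis of block and the y axis of seat, either way round below 0.06 rad and y of block_centre in the frame of seat below -0.05 m), for 0.1 s.
At the end, for the whole second after the job is handed in: The block lies flat on the base in the pocket, its long side within 3 mm of the rail and parallel to it within 0.05 rad, its end within 3 mm of the blue stop, at rest (x of block_centre in the frame of seat between -0.003 and 0.003 m and y of block_centre in the frame of seat between -0.003 and 0.003 m and z of block_centre in the frame of seat between -0.004 and 0.004 m and angle between the y axis of block and the y axis of seat, either way round below 0.05 rad and linear speed of block below 0.01 m/s); the robot touches nothing.
It fails at once if the block is lifted more than 10 mm (z of block_centre in the frame of seat above 0.01 m).
It fails at once if the block is tipped (angle between block_centre's own z axis and vertical above 0.3 rad).
It fails at once if the yellow knob is moved more than 15 mm (distance of yellow_knob from where it was at the start of the episode above 0.015 m).
It fails at once if the collar is moved more than 15 mm (distance of collar from where it was at the start of the episode above 0.015 m).
It fails at once if the four-armed lug is moved more than 15 mm (distance of lug from where it was at the start of the episode above 0.015 m).
It also fails if it takes over 50 s, if anything falls off the work surface, if the arm or the gripper's body presses on something with over 40 N, if the wrist force passes 120 N, or if a joint passes its speed limit or range.

## Working session

There is one attempt and no reset: what is moved stays moved. The work goes in short steps, Python scripts to look and compute and a shell command to move; the robot and the scene stay as the last step left them, time stands still between calls to the robot, and variables do not carry over. Pictures are saved under pics/ and viewed, at most 10 in all, crops included, and the job is handed in when it is done.

```bash
mkdir -p pics
cat > h.py <<'E'
import numpy as np,cv2
from plant import ctrl
def grab(n,fn=None):
    p,d=ctrl.grab_frame(n)
    if fn: cv2.imwrite('pics/'+fn,p[:,:,::-1])
    return p,d
def cam(n):
    m=ctrl.camera_model(n);f=210/np.tan(np.radians(m['vertical_fov'])/2)
    return m,f,np.array(m['R']),np.array(m['t'])
def ray(n,uv,z):
    m,f,R,t=cam(n);uv=np.atleast_2d(uv).astype(float)
    d=np.c_[(uv[:,0]-m['cx'])/f,(uv[:,1]-m['cy'])/f,np.ones(len(uv))]@R
    c=-R.T@t
    return c+d*((z-c[2])/d[:,2])[:,None]
E
python3 - <<'E'
from h import *
for n in('top','scene'):
    p,d=grab(n,n+'0.png');m=ctrl.camera_model(n);print(n,m)
s=ctrl.state();print(s['tcp_pos'],s['tool_rot'],s['time'],s['width'])
E
```

```text
top {'vertical_fov': 48.3205391859874, 'cx': 276.88836379019847, 'cy': 203.56864971904116, 'R': array([[ 0.00327999, -0.9999775 ,  0.00585214],
       [-0.98226253, -0.00431896, -0.18746111],
       [ 0.18748217, -0.00513347, -0.98225459]]), 't': array([0.02969087, 0.48672802, 1.02460147])}
scene {'vertical_fov': 50.24854156995826, 'cx': 285.13407262424715, 'cy': 213.4698947750775, 'R': array([[ 0.7291596 , -0.6843422 ,  0.00142476],
       [-0.41911809, -0.44820991, -0.78958717],
       [ 0.54098641,  0.57513793, -0.61363676]]), 't': array([-0.34437539,  0.25832101,  0.95042816])}
[0.19992769 0.59163421 0.20113119] [ 1.62212115e-01  9.86755659e-01 -7.04956743e-04 -4.44403625e-05] 0.1 0.09180059536064503
```

View pics/top0.png

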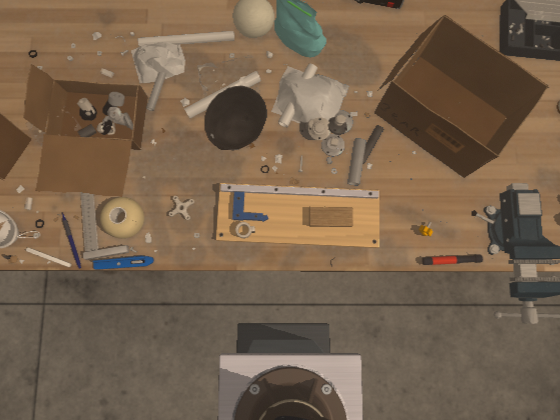

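View pics/scene0.png

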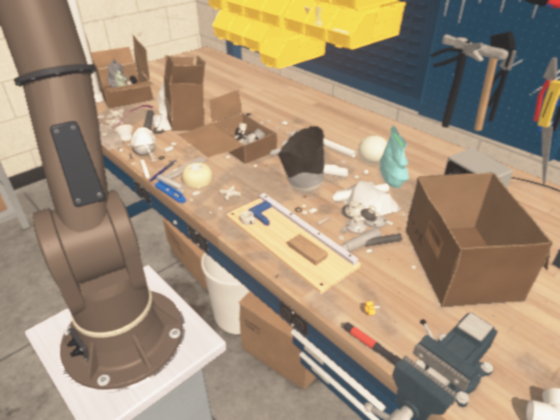

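The top view shows the jig (217–380, 185–246), block at about (331,217), blue stop (235–268, 193–221) and collar (244,230). The knob is at (426,229) and the lug at (181,207). Next I measure these.

Run:
```python
from h import *
p,d=grab('top');c=p[178:252,210:388]
cv2.imwrite('pics/c.png',cv2.resize(c[:,:,::-1],None,fx=4.4,fy=4.4,interpolation=cv2.INTER_CUBIC))
hsv=cv2.cvtColor(p,cv2.COLOR_RGB2HSV)
for uv in[(331,217),(290,217),(240,200),(300,191),(245,231),(320,238)]:print(uv,hsv[uv[1],uv[0]],p[uv[1],uv[0]],d[uv[1],uv[0]])
```

```text
(331, 217) [ 15 128 147] [147 111  73] 1.0784109
(290, 217) [ 16 130 198] [198 150  97] 1.0986614
(240, 200) [108  97 103] [ 64  79 103] 1.0858235
(300, 191) [ 12  43 177] [177 159 147] 1.0937526
(245, 231) [ 16 122 128] [128 100  67] 1.0870043
(320, 238) [ 16 131 185] [185 140  90] 1.0856665
```

View pics/c.png

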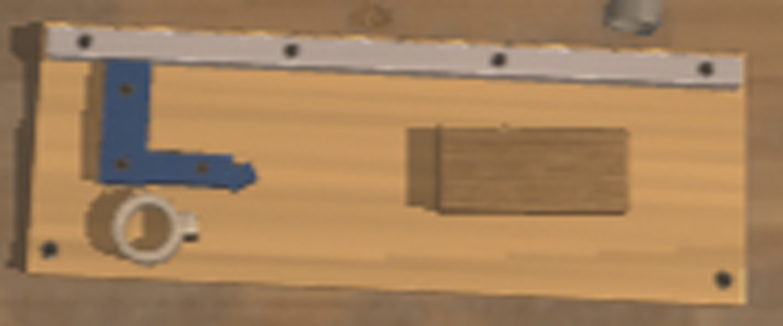

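Run:
```python
from h import *
def P(uv,z): return ray('top',np.array(uv,float)/4.4+[209.6,177.6],z)[:,:2]*1000
rb=P([(45,24),(745,56)],.030);rf=P([(45,56),(740,85)],.030);bf=P([(28,271),(745,304)],.015)
be=P([(745,90),(745,300)],.015)
for a in(rb,rf,bf): v=a[0]-a[1];print(a.round(1).tolist(),np.degrees(np.arctan2(-v[0],v[1])))
th=np.mean([np.arctan2(-(a[0]-a[1])[0],(a[0]-a[1])[1]) for a in(rb,rf,bf)]);print('th',np.degrees(th))
ex=np.array([np.cos(th),np.sin(th)]);ey=np.array([-np.sin(th),np.cos(th)])
xr=np.mean([rb@ex-56,bf@ex+75,rf@ex-40]);print([ (rb@ex-56).round(1),(bf@ex+75).round(1),(rf@ex-40).round(1)],'be y',be@ey)
st=P([(150,75),(148,145)],.030);blk=P([(440,127),(628,128),(628,208),(438,206)],.034)
print('stopend y',st@ey,'blk',[(b@ex-xr-40,b@ey) for b in blk], blk.round(1).tolist(),blk.mean(0))
c=blk.mean(0);ys=(st@ey).mean();seat=ex*(xr+18)+ey*(ys-50)
print('ex',ex,'xr',xr,'seat',seat,'blk rel seat',(c-seat)@ex,(c-seat)@ey)
print('block yaw',[np.degrees(np.arctan2(-(a-b)[0],(a-b)[1])) for a,b in((blk[0],blk[1]),(blk[3],blk[2]))])
col=P([(147,230),(197,230)],.037);print('collar',col)
k=ray('top',[(426,229),(181,207)],.015);print(k)
```

```text
[[537.9, 165.1], [522.2, -206.9]] -2.4189556629184907
[[520.5, 164.7], [506.5, -203.6]] -2.183313398850225
[[407.8, 172.4], [391.9, -205.3]] -2.417549315159813
th -2.339939458976176
[array([474.7, 474.2]), array([475.4, 474.9]), array([473.4, 474.4])] be y [-188.73837601 -189.10354097]
stopend y [129.60975744 128.50177071] blk [(np.float64(-30.691818710017515), np.float64(-24.392982556044338)), (np.float64(-26.76040175146528), np.float64(-123.13920894607253)), (np.float64(-69.20434506032439), np.float64(-123.72884390940152)), (np.float64(-72.60866180894931), np.float64(-24.649805211409433))] [[482.4, -44.1], [482.3, -143.0], [439.9, -141.8], [440.5, -42.7]] [461.27832391 -92.88837062]
ex [ 0.99916618 -0.0408283 ] xr 474.5024804053366 seat [495.3195329   58.88180844] blk rel seat -27.81630683268918 -153.03347423071298
block yaw [np.float64(-0.06000731486542097), np.float64(-0.37205321385632945)]
collar [[426.90049739 108.58229372]
 [427.00569062  82.67109443]]
[[ 0.43361083 -0.31688119  0.015     ]
 [ 0.48332457  0.25651047  0.015     ]]
```

```bash
python3 -m inch '{"rot":[[0,0,-5.45],[0,0,-5.45],[0,0,-5.45],[0,0,0],[0,0,0],[0,0,0],[0,0,0],[0,0,0]],"slide":[[-3,0,0],[-3,0,0],[-3,0,0],[-2.5,-3,0],[-2.5,-3,0],[-2.5,-3,0],[-2.5,-3,0],[-2.5,-3,0]],"gripper":[0.65,0.65,0.65,0.65,0.65,0.65,0.65,0.65]}'
python3 -m inch '{"rot":[[0,0,0],[0,0,0],[0,0,0],[0,0,0],[0,0,0],[0,0,0],[0,0,0],[0,0,0]],"slide":[[0,-4,0],[0,-4,0],[0,-4,0],[0,-4,0],[0,-4,0],[0,-4,0],[0,-4,0],[0,-4,0]],"gripper":[0.65,0.65,0.65,0.65,0.65,0.65,0.65,0.65]}'
```

```text
time: 0.82
tcp_pos: [0.407, 0.4149, 0.2016]
tool_rot: [0.02, 1.0, -0.0, -0.0]
force: [0.6, 0.2, 0.4]
width: 0.0599
grip_force: 0.0
time: 1.48
tcp_pos: [0.3926, 0.0951, 0.2018]
tool_rot: [0.02, 1.0, 0.0, 0.0]
force: [1.1, 0.4, 0.3]
width: 0.0597
grip_force: 0.0
```

```bash
python3 -m inch '{"rot":[[0,0,0],[0,0,0],[0,0,0],[0,0,0],[0,0,0],[0,0,0],[0,0,0],[0,0,0]],"slide":[[-0.6,-3.2,0],[-0.6,-3.2,0],[-0.6,-3.2,1],[-0.6,-3.2,1],[-0.6,-3.2,1.5],[0,-2.7,2],[0,0,3],[0,0,3]],"gripper":[0.65,0.65,0.65,0.65,0.65,0.65,0.65,0.65]}'
python3 - <<'E'
from h import *
p,d=grab('top');c=p[178:252,210:388]
cv2.imwrite('pics/c2.png',cv2.resize(c[:,:,::-1],None,fx=4.4,fy=4.4,interpolation=cv2.INTER_CUBIC))
p,d=grab('scene');cv2.imwrite('pics/s2.png',cv2.resize(p[170:310,200:400,::-1],None,fx=4,fy=4,interpolation=cv2.INTER_CUBIC))
print(ctrl.state()['tcp_pos'])
E
```

```text
time: 2.15
tcp_pos: [0.4161, -0.0931, 0.0863]
tool_rot: [0.022, 1.0, -0.0, 0.001]
force: [0.4, 1.1, 0.1]
width: 0.0596
grip_force: 0.0
[ 0.41250032 -0.09121886  0.08377567]
```

View pics/s2.png

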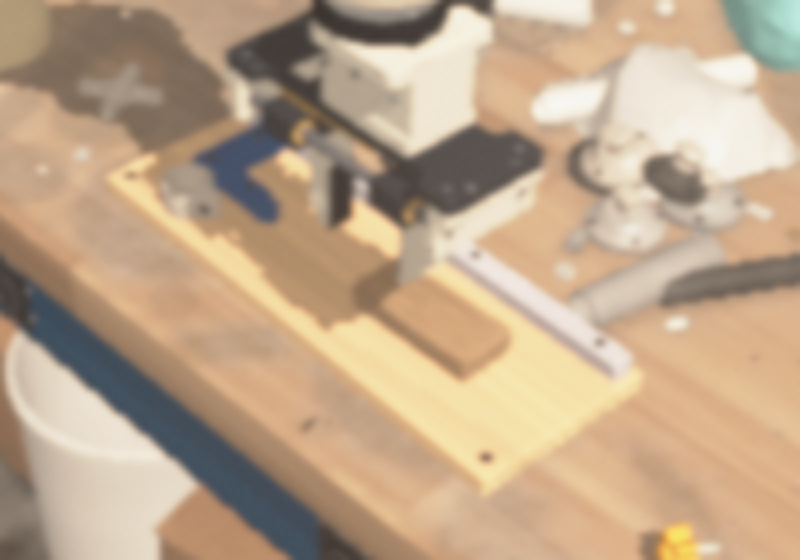

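The crop shows the open fingers (335,190 and 420,250) above and on the robot's side of the block (450,325). Nothing is in the way, so I lower.

```bash
python3 -m inch '{"rot":[[0,0,0],[0,0,0],[0,0,0],[0,0,0],[0,0,0],[0,0,0]],"slide":[[0,0,2],[0,0,2],[0,0,1.5],[0,0,0.7],[0,0,0],[0,0,0]],"gripper":[0.65,0.65,0.65,0.65,0.65,0.65]}'
python3 -m inch '{"rot":[[0,0,0],[0,0,0],[0,0,0],[0,0,0],[0,0,0],[0,0,0],[0,0,0],[0,0,0]],"slide":[[-0.4,0,0],[-0.4,0,0],[-0.4,0,0],[-0.4,0,0],[-0.4,0,0],[-0.4,0,0],[-0.4,0,0],[0,0,0]],"gripper":[0.65,0.65,0.65,0.65,0.65,0.65,0.65,0.65]}'
```

```text
time: 2.75
tcp_pos: [0.4162, -0.091, 0.0257]
tool_rot: [0.02, 1.0, 0.0, 0.0]
force: [-0.2, -0.2, -0.1]
width: 0.0598
grip_force: 0.0
time: 3.42
tcp_pos: [0.4448, -0.0923, 0.0249]
tool_rot: [0.02, 1.0, -0.0, 0.0]
force: [0.7, 0.1, -0.5]
width: 0.0595
grip_force: 0.0
```

```bash
python3 -m inch '{"rot":[[0,0,0],[0,0,0],[0,0,0],[0,0,0],[0,0,0],[0,0,0],[0,0,0],[0,0,0]],"slide":[[0,0,0.3],[-0.3,0,0],[-0.3,0,0],[-0.3,0,0],[-0.2,0,0],[-0.15,0,0],[-0.1,0,0],[0,0,0]],"gripper":[0.65,0.65,0.65,0.65,0.65,0.65,0.65,0.65]}'
python3 - <<'E'
from h import *
p,d=grab('top');c=p[178:252,210:388]
cv2.imwrite('pics/c3.png',cv2.resize(c[:,:,::-1],None,fx=4.4,fy=4.4,interpolation=cv2.INTER_CUBIC))
s=ctrl.state();print(s['tcp_pos'],s['force'],s['tcp_pos'][:2]@np.array([.99917,-.0408]))
E
```

```text
time: 4.08
tcp_pos: [0.4574, -0.0928, 0.0218]
tool_rot: [0.02, 1.0, -0.0, 0.0]
force: [0.1, 0.1, -0.9]
width: 0.0599
grip_force: 0.0
[ 0.45718182 -0.09280704  0.02182346] [ 0.3357331  -0.35336404  0.2548402 ] 0.4605888847565006
```

View pics/c3.png

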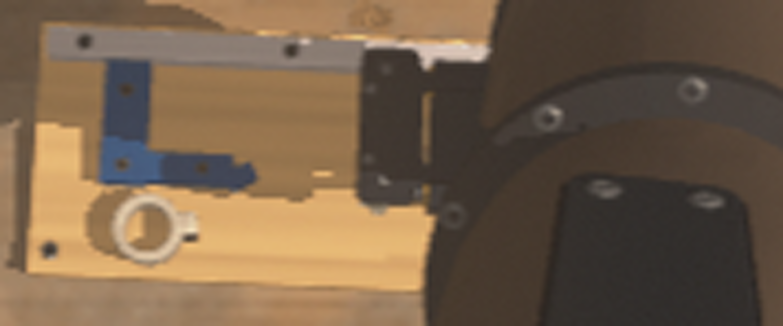

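The arm hides the block, so I go by force and push on in small steps until contact.

```bash
python3 -m inch '{"rot":[[0,0,0],[0,0,0],[0,0,0]],"slide":[[-0.1,0,0],[-0.1,0,0],[0,0,0]],"gripper":[0.65,0.65,0.65]}'
python3 -m inch '{"rot":[[0,0,0],[0,0,0],[0,0,0]],"slide":[[-0.1,0,0],[-0.1,0,0],[0,0,0]],"gripper":[0.65,0.65,0.65]}'
```

```text
time: 4.38
tcp_pos: [0.4594, -0.0929, 0.0219]
tool_rot: [0.02, 1.0, 0.0, 0.0]
force: [0.5, -0.4, 0.1]
width: 0.0594
grip_force: 0.0
time: 4.63
tcp_pos: [0.4614, -0.093, 0.0219]
tool_rot: [0.02, 1.0, -0.0, 0.0]
force: [0.0, 0.3, 0.3]
width: 0.0599
grip_force: 0.0
```

```bash
python3 -m inch '{"rot":[[0,0,0],[0,0,0],[0,0,0]],"slide":[[-0.1,0,0],[-0.1,0,0],[0,0,0]],"gripper":[0.65,0.65,0.65]}'
python3 -m inch '{"rot":[[0,0,0],[0,0,0],[0,0,0]],"slide":[[-0.1,0,0],[-0.1,0,0],[0,0,0]],"gripper":[0.65,0.65,0.65]}'
```

```text
time: 4.88
tcp_pos: [0.4634, -0.0931, 0.0218]
tool_rot: [0.02, 1.0, 0.0, 0.0]
force: [-0.5, 0.7, -0.4]
width: 0.0598
grip_force: 0.0
time: 5.13
tcp_pos: [0.4654, -0.0931, 0.0219]
tool_rot: [0.02, 1.0, 0.0, 0.0]
force: [0.5, 0.2, 0.1]
width: 0.0597
grip_force: 0.0
```

Run:
```python
from h import *
p,d=grab('scene');cv2.imwrite('pics/s4.png',cv2.resize(p[200:290,250:370,::-1],None,fx=6.6,fy=6.6,interpolation=cv2.INTER_CUBIC))
```

```text
(no output)
```

View pics/s4.png

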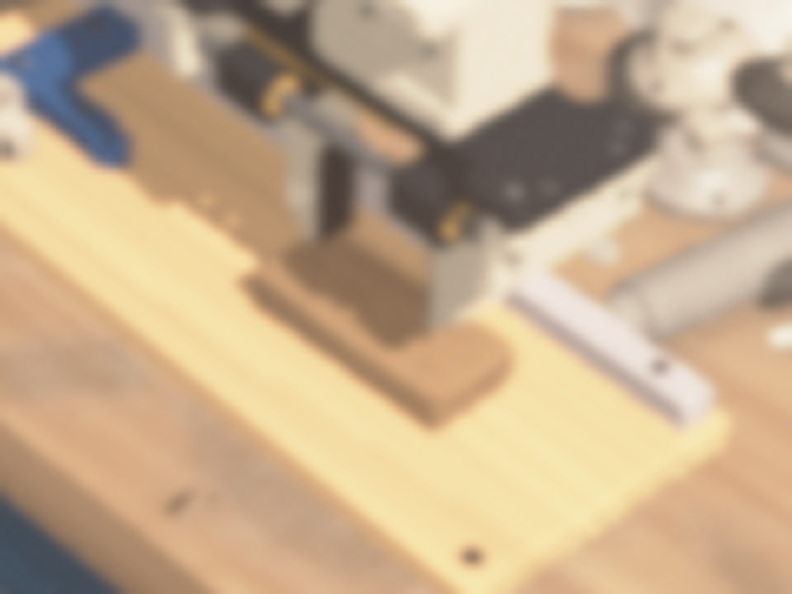

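Run:
```python
from h import *
uv=np.array([(435,403),(512,340),(247,270)])/6.6+[249.6,199.6]
print('block top corners @.034',ray('scene',uv,.034).round(4).tolist())
for n,o,k in(('scene',(250,200),6.6),('top',(210,178),4.4)):
    m,f,R,t=cam(n);print(n,{a:m[a] for a in m if a not in('R','t')},f,'C',-R.T@t)
    for X in([.4654-.0095,-.093-.03,.022],[.4654-.0095,-.093-.049,.022],[.4654,-.093+.04,.022],[.4399,-.1418,.034],[.392,-.205,.015],[.482,-.143,.034]):
        c=R@X+t;px=np.array([m['cx']+f*c[0]/c[2],m['cy']+f*c[1]/c[2]]);print(X,px.round(1),((px-o)*k).round())
s=ctrl.state();print(s['tcp_pos'])
```

```text
block top corners @.034 [[0.4361, -0.1457, 0.034], [0.4817, -0.1419, 0.034], [0.4364, -0.0452, 0.034]]
scene {'vertical_fov': 50.24854156995826, 'cx': 285.13407262424715, 'cy': 213.4698947750775} 447.8080857128482 C [-0.15479708 -0.66651585  0.78767526]
[0.45589999999999997, -0.123, 0.022] [314.2 255.7] [424. 368.]
[0.45589999999999997, -0.14200000000000002, 0.022] [319.8 259.6] [461. 393.]
[0.4654, -0.053, 0.022] [297.2 240.4] [312. 267.]
[0.4399, -0.1418, 0.034] [315.4 259.1] [432. 390.]
[0.392, -0.205, 0.015] [320.5 288.8] [465. 586.]
[0.482, -0.143, 0.034] [327.6 251.3] [512. 338.]
top {'vertical_fov': 48.3205391859874, 'cx': 276.88836379019847, 'cy': 203.56864971904116} 468.1391233977714 C [0.2859028  0.03705212 1.09748832]
[0.45589999999999997, -0.123, 0.022] [343.2 218.8] [586. 179.]
[0.45589999999999997, -0.14200000000000002, 0.022] [351.4 218.8] [622. 179.]
[0.4654, -0.053, 0.022] [313.1 214.6] [454. 161.]
[0.4399, -0.1418, 0.034] [352.3 224.9] [626. 206.]
[0.392, -0.205, 0.015] [378.8 246.6] [743. 302.]
[0.482, -0.143, 0.034] [352.4 206.8] [626. 127.]
[ 0.46525922 -0.09313963  0.02182593]
```

Run:
```python
from h import *
p,d=grab('scene');m,f,R,t=cam('scene')
def X(u,v):
    z=d[v,u];c=np.array([(u-m['cx'])/f*z,(v-m['cy'])/f*z,z]);return (R.T@(c-t)).round(4)
for a in[(436,280),(445,300),(470,290),(445,315),(440,325),(440,340),(470,300),(300,215),(305,225),(330,220),(350,300),(420,365),(480,340),(560,480)]:
    u,v=int(a[0]/6.6+250),int(a[1]/6.6+200);print(a,X(u,v),p[v,u])
```

```text
(436, 280) [ 0.4519 -0.1298  0.0743] [176 158 136]
(445, 300) [ 0.4531 -0.1325  0.0657] [181 164 143]
(470, 290) [ 0.4571 -0.1413  0.0753] [183 165 146]
(445, 315) [ 0.4526 -0.1333  0.06  ] [184 166 144]
(440, 325) [ 0.4529 -0.1303  0.0513] [186 159 131]
(440, 340) [ 0.4622 -0.1224  0.0335] [211 166 124]
(470, 300) [ 0.4595 -0.1397  0.0664] [204 183 159]
(300, 215) [ 0.4555 -0.0542  0.0569] [183 162 138]
(305, 225) [ 0.4571 -0.0563  0.0506] [172 151 128]
(330, 220) [ 0.4642 -0.0634  0.0542] [79 65 58]
(350, 300) [ 0.4547 -0.0844  0.0332] [141 111  86]
(420, 365) [ 0.4475 -0.1264  0.0322] [213 168 125]
(480, 340) [ 0.4733 -0.1324  0.0333] [215 168 125]
(560, 480) [ 0.4566 -0.189   0.0133] [246 227 173]
```

The block has not moved. Depth puts the real fingertips at z≈0.045, about 23 mm above the reported TCP, so they passed over the block. I back off and lower by feel.

```bash
python3 -m inch '{"rot":[[0,0,0],[0,0,0],[0,0,0],[0,0,0]],"slide":[[2.5,0,0],[2.5,0,0],[0.3,0,0],[0,0,0]],"gripper":[0.65,0.65,0.65,0.65]}'
python3 -m inch '{"rot":[[0,0,0],[0,0,0],[0,0,0],[0,0,0]],"slide":[[0,0,0.5],[0,0,0.5],[0,0,0.4],[0,0,0]],"gripper":[0.65,0.65,0.65,0.65]}'
python3 - <<'E'
from h import *
p,d=grab('scene');cv2.imwrite('pics/s5.png',cv2.resize(p[200:290,230:350,::-1],None,fx=6.6,fy=6.6,interpolation=cv2.INTER_CUBIC))
m,f,R,t=cam('scene')
v,u=np.mgrid[0:420,0:560];c=np.dstack([(u-m['cx'])/f*d,(v-m['cy'])/f*d,d]);W=(c-t)@R
print(ctrl.state()['tcp_pos'],ctrl.state()['force'])
k=(abs(W[...,0]-.412)<.02)&(abs(W[...,1]+.093)<.07)&(W[...,2]>.02)&(W[...,2]<.06)
for uu in range(u[k].min(),u[k].max()+1,2):
    kk=k&(u==uu)
    if kk.any(): i=v[kk].max();print(uu,i,W[i,uu].round(4))
E
```

```text
time: 5.57
tcp_pos: [0.4103, -0.0908, 0.0218]
tool_rot: [0.021, 1.0, 0.0, -0.001]
force: [1.0, 0.7, 1.1]
width: 0.0596
grip_force: 0.0
time: 5.9
tcp_pos: [0.4124, -0.091, 0.0069]
tool_rot: [0.02, 1.0, -0.0, -0.0]
force: [-0.9, 0.2, -0.2]
width: 0.06
grip_force: 0.0
[ 0.41223803 -0.09103712  0.00715999] [ 0.89713899 -0.26666819 -0.74555357]
278 244 [ 0.4032 -0.0476  0.044 ]
280 248 [ 0.403  -0.055   0.0356]
282 250 [ 0.4071 -0.0579  0.0282]
284 249 [ 0.4091 -0.0632  0.0339]
286 248 [ 0.417  -0.0621  0.0316]
288 247 [ 0.4232 -0.0628  0.0316]
300 263 [ 0.4014 -0.1275  0.0363]
302 263 [ 0.4001 -0.1354  0.0428]
304 262 [ 0.4037 -0.1383  0.0457]
306 261 [ 0.4104 -0.1384  0.0446]
```

View pics/s5.png

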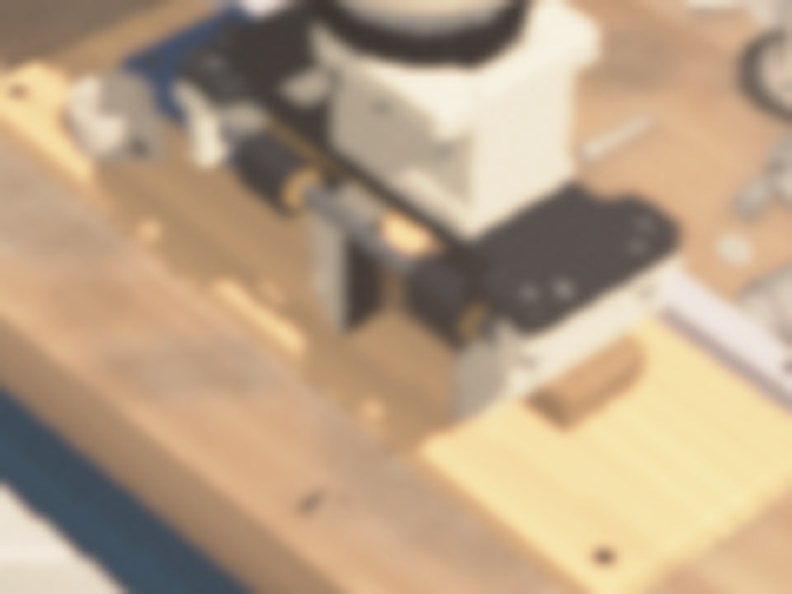

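The fingers are on the block's robot side, with tips about 14 mm above the base (near finger bottom 475,415). The collar is clear. I lower further by feel, then push.

```bash
python3 -m inch '{"rot":[[0,0,0],[0,0,0],[0,0,0],[0,0,0]],"slide":[[0,0,0.3],[0,0,0.3],[0,0,0.2],[0,0,0]],"gripper":[0.65,0.65,0.65,0.65]}'
python3 -m inch '{"rot":[[0,0,0],[0,0,0],[0,0,0],[0,0,0],[0,0,0],[0,0,0],[0,0,0],[0,0,0]],"slide":[[-0.4,0,0],[-0.4,0,0],[-0.4,0,0],[-0.4,0,0],[-0.4,0,0],[-0.4,0,0],[-0.4,0,0],[0,0,0]],"gripper":[0.65,0.65,0.65,0.65,0.65,0.65,0.65,0.65]}'
python3 - <<'E'
from h import *
p,d=grab('scene');m,f,R,t=cam('scene')
s=ctrl.state();print(s['tcp_pos'],s['force'])
v,u=np.mgrid[0:420,0:560];c=np.dstack([(u-m['cx'])/f*d,(v-m['cy'])/f*d,d]);W=(c-t)@R
h=cv2.cvtColor(p,cv2.COLOR_RGB2HSV)
cv2.imwrite('pics/s6.png',cv2.resize(p[200:290,250:370,::-1],None,fx=6.6,fy=6.6,interpolation=cv2.INTER_CUBIC))
E
```

```text
time: 6.28
tcp_pos: [0.412, -0.091, -0.0006]
tool_rot: [0.02, 1.0, 0.0, -0.0]
force: [-0.3, -0.3, 0.8]
width: 0.0598
grip_force: 0.0
time: 6.95
tcp_pos: [0.4414, -0.0922, -0.0001]
tool_rot: [0.02, 1.0, -0.0, 0.001]
force: [-0.7, 0.8, 0.2]
width: 0.0597
grip_force: 0.0
[ 4.40854698e-01 -9.21703501e-02 -1.57320985e-04] [0.24608172 0.69276482 0.21323422]
```

View pics/s6.png

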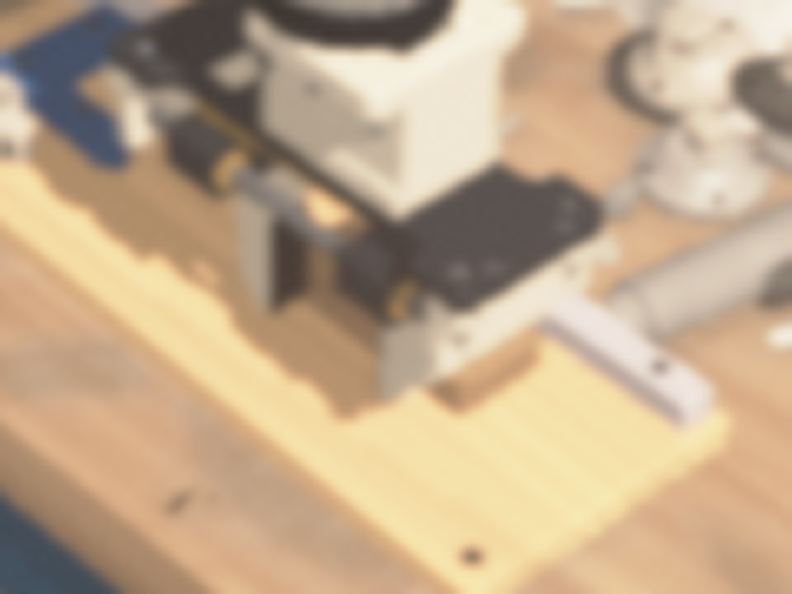

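The fingers now push the block: its near corner moved from (435,430) to (457,408). I continue to the rail.

```bash
python3 -m inch '{"rot":[[0,0,0],[0,0,0],[0,0,0],[0,0,0],[0,0,0],[0,0,0],[0,0,0]],"slide":[[-0.3,0,0],[-0.3,0,0],[-0.3,0,0],[-0.3,0,0],[-0.2,0,0],[-0.1,0,0],[0,0,0]],"gripper":[0.65,0.65,0.65,0.65,0.65,0.65,0.65]}'
python3 -m inch '{"rot":[[0,0,0],[0,0,0],[0,0,0]],"slide":[[-0.1,0,0],[-0.1,0,0],[0,0,0]],"gripper":[0.65,0.65,0.65]}'
```

```text
time: 7.58
tcp_pos: [0.455, -0.0926, -0.0002]
tool_rot: [0.02, 1.0, 0.0, -0.0]
force: [-1.0, 0.0, -1.3]
width: 0.0597
grip_force: 0.5
time: 7.83
tcp_pos: [0.455, -0.0926, -0.0005]
tool_rot: [0.02, 1.0, 0.0, -0.002]
force: [-6.2, 0.6, 4.4]
width: 0.0598
grip_force: 3.2
```

Rail contact. I press lightly to settle the block flat, then retreat, rise, close and go round to the block's −y end.

```bash
python3 -m inch '{"rot":[[0,0,0],[0,0,0],[0,0,0],[0,0,0],[0,0,0],[0,0,0],[0,0,0],[0,0,0]],"slide":[[-0.1,0,0],[0,0,0],[0,0,0],[1,0,0],[2.5,0,0],[0,0,-2],[0,-2.5,-3],[0,-3,0]],"gripper":[0.65,0.65,0.65,0.65,0.65,0.65,0.65,0]}' 
python3 -m inch '{"rot":[[0,0,0],[0,0,0],[0,0,0],[0,0,0],[0,0,0],[0,0,0]],"slide":[[-2,-3,0],[-2,0,0],[-2.5,0,0],[0,0,0],[0,0,0],[0,0,0]],"gripper":[0,0,0,0,0,0]}'
python3 - <<'E'
from h import *
p,d=grab('scene');m,f,R,t=cam('scene')
cv2.imwrite('pics/s7.png',cv2.resize(p[190:300,250:390,::-1],None,fx=5.4,fy=5.4,interpolation=cv2.INTER_CUBIC))
s=ctrl.state();T=s['tcp_pos'];print(T,s['force'],s['width'])
v,u=np.mgrid[0:420,0:560];c=np.dstack([(u-m['cx'])/f*d,(v-m['cy'])/f*d,d]);W=(c-t)@R
k=(abs(W[...,0]-T[0])<.02)&(abs(W[...,1]-T[1])<.03)&(W[...,2]>.045)&(W[...,2]<.11)
for uu in range(u[k].min(),u[k].max()+1,2):
    kk=k&(u==uu)
    if kk.any(): i=v[kk].max();print(uu,i,W[i,uu].round(4))
E
```

```text
time: 8.5
tcp_pos: [0.4232, -0.1458, 0.0534]
tool_rot: [0.018, 1.0, 0.0, 0.003]
force: [1.6, -0.9, 0.5]
width: 0.0565
grip_force: 0.0
time: 9.0
tcp_pos: [0.4839, -0.1789, 0.0496]
tool_rot: [0.02, 1.0, 0.0, -0.0]
force: [0.4, -0.6, -0.9]
width: 0.0176
grip_force: 0.0
[ 0.48361381 -0.17880294  0.04964374] [-0.76136193  0.07308086 -1.14185161] 0.01350104416666759
331 240 [ 0.4777 -0.1543  0.0808]
333 243 [ 0.4759 -0.1626  0.0778]
335 245 [ 0.4781 -0.1675  0.0732]
337 244 [ 0.4811 -0.1708  0.0768]
339 243 [ 0.4886 -0.1706  0.0753]
341 250 [ 0.4735 -0.1902  0.0752]
343 250 [ 0.4723 -0.1968  0.0804]
345 249 [ 0.4721 -0.2024  0.0874]
347 248 [ 0.4753 -0.2053  0.0904]
349 247 [ 0.4809 -0.2065  0.0909]
351 246 [ 0.488  -0.2067  0.0898]
353 241 [ 0.4933 -0.2068  0.102 ]
```

View pics/s7.png

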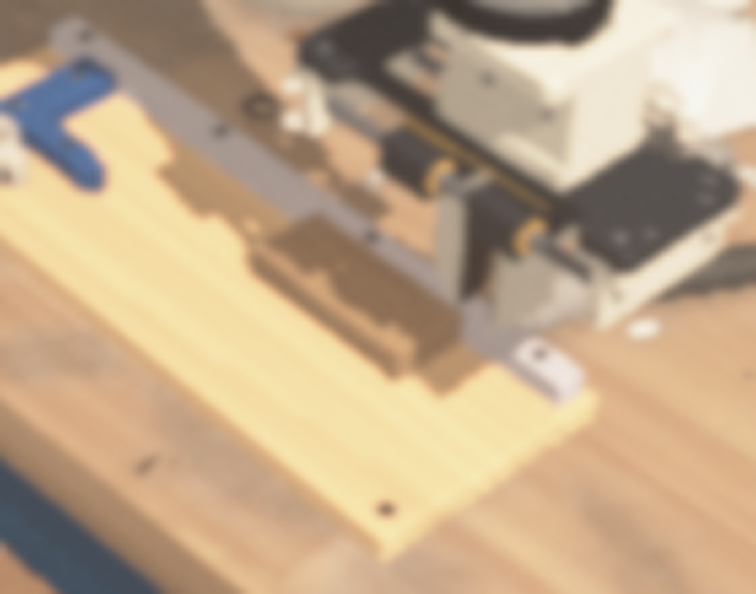

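The block lies flat along the rail (260–480, 210–390), and the closing fingers are behind its −y end at about (490,300). I descend and slide it along.

```bash
python3 -m inch '{"rot":[[0,0,0],[0,0,0],[0,0,0],[0,0,0],[0,0,0]],"slide":[[0,0,2],[0,0,1.8],[0,0,0.7],[0,0,0.5],[0,0,0]],"gripper":[0,0,0,0,0]}'
python3 -m inch '{"rot":[[0,0,0],[0,0,0],[0,0,0],[0,0,0],[0,0,0],[0,0,0],[0,0,0],[0,0,0]],"slide":[[0,0.6,0],[0,0.6,0],[0,0.6,0],[0,0.6,0],[0,0.6,0],[0,0.7,0],[0,0.7,0],[0,0.7,0]],"gripper":[0,0,0,0,0,0,0,0]}'
python3 - <<'E'
from h import *
p,d=grab('scene')
cv2.imwrite('pics/s8.png',cv2.resize(p[190:300,230:370,::-1],None,fx=5.4,fy=5.4,interpolation=cv2.INTER_CUBIC))
s=ctrl.state();T=s['tcp_pos'];print(T,s['force'],s['width'])
E
```

```text
time: 9.47
tcp_pos: [0.4837, -0.1788, -0.0007]
tool_rot: [0.02, 1.0, 0.0, -0.001]
force: [0.9, -0.3, 1.1]
width: 0.0004
grip_force: 0.0
time: 10.13
tcp_pos: [0.4872, -0.1277, 0.0002]
tool_rot: [0.02, 1.0, -0.0, 0.0]
force: [0.1, -3.2, 3.7]
width: 0.0005
grip_force: 2.8
[ 4.87323445e-01 -1.26084046e-01  6.21928766e-05] [-1.14504193 -1.45986272  6.5589048 ] 0.0005974155782812761
```

View pics/s8.png

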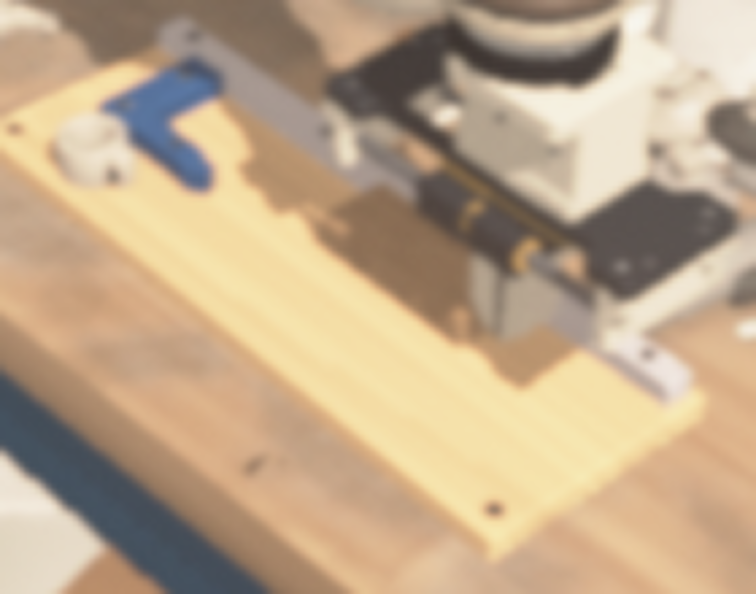

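The picture shows the block sliding along the rail, its near corner at about (470,330), with the fingers behind it. That was my last picture, so I now go by numbers. There is some upward force, so I raise 2 mm and push on.

```bash
python3 -m inch '{"rot":[[0,0,0],[0,0,0],[0,0,0],[0,0,0],[0,0,0],[0,0,0],[0,0,0],[0,0,0]],"slide":[[0,0,-0.2],[0,0.6,0],[0,0.6,0],[0,0.7,0],[0,0.7,0],[0,0.7,0],[0,0.7,0],[0,0.7,0]],"gripper":[0,0,0,0,0,0,0,0]}'
python3 -m inch '{"rot":[[0,0,0],[0,0,0],[0,0,0],[0,0,0],[0,0,0],[0,0,0],[0,0,0],[0,0,0]],"slide":[[0,0.7,0],[0,0.7,0],[0,0.7,0],[0,0.7,0],[0,0.7,0],[0,0.5,0],[0,0.5,0],[0,0,0]],"gripper":[0,0,0,0,0,0,0,0]}'
cat > blk.py <<'E'
from h import *
# block-top points from scene depth, fitted by a rectangle, in seat axes (mm)
p,d=grab('scene');m,f,R,t=cam('scene')
v,u=np.mgrid[0:420,0:560];c=np.dstack([(u-m['cx'])/f*d,(v-m['cy'])/f*d,d]);W=(c-t)@R
ex=np.array([.99917,-.0408]);ey=np.array([.0408,.99917]);S=np.array([.4953,.0589])
J=np.dstack([(W[...,:2]-S)@ex,(W[...,:2]-S)@ey])*1000
h=cv2.cvtColor(p,cv2.COLOR_RGB2HSV)
k=(abs(W[...,2]-.033)<.006)&(abs(J[...,0])<40)&(J[...,1]>-220)&(J[...,1]<60)&(h[...,0]<25)&(h[...,1]>70)
n,l,st,_=cv2.connectedComponentsWithStats(k.astype(np.uint8));i=1+st[1:,4].argmax();q=J[l==i]
print('n',len(q),'x',np.percentile(q[:,0],[2,98]).round(1),'y',np.percentile(q[:,1],[1,99]).round(1),cv2.minAreaRect(q.astype(np.float32)))
s=ctrl.state();T=s['tcp_pos'];print(T,s['force'],'tcp jig',((T[:2]-S)@ex*1000).round(1),((T[:2]-S)@ey*1000).round(1))
E
python3 blk.py
```

```text
time: 10.85
tcp_pos: [0.4887, -0.0803, 0.0018]
tool_rot: [0.02, 1.0, 0.0, 0.0]
force: [-1.3, -2.0, 4.3]
width: 0.0005
grip_force: 2.1
time: 11.52
tcp_pos: [0.4905, -0.0348, 0.0018]
tool_rot: [0.02, 1.0, 0.0, -0.0]
force: [-0.5, -0.4, 1.8]
width: 0.0
grip_force: 0.6
n 322 x [-23.6  16.5] y [-84.3  14.6] ((-2.9419708251953125, -35.042110443115234), (102.87056732177734, 45.136802673339844), 89.07173156738281)
[ 0.49040068 -0.0352095   0.00171154] [ 0.28284938 -0.28402766  0.91531431] tcp jig -1.1 -94.2
```

```bash
python3 -m inch '{"rot":[[0,0,0],[0,0,0],[0,0,0],[0,0,0],[0,0,0],[0,0,0],[0,0,0]],"slide":[[0,0.4,0],[0,0.4,0],[0,0.4,0],[0,0.4,0],[0,0.4,0],[0,0.3,0],[0,0,0]],"gripper":[0,0,0,0,0,0,0]}'
python3 -m inch '{"rot":[[0,0,0],[0,0,0],[0,0,0],[0,0,0]],"slide":[[0,0.2,0],[0,0.2,0],[0,0.2,0],[0,0,0]],"gripper":[0,0,0,0]}'
python3 blk.py
```

```text
time: 12.15
tcp_pos: [0.4913, -0.0121, 0.0017]
tool_rot: [0.02, 1.0, 0.0, -0.0]
force: [-0.6, 0.1, 0.4]
width: 0.0007
grip_force: 0.0
time: 12.48
tcp_pos: [0.4917, -0.0067, 0.0018]
tool_rot: [0.02, 1.0, 0.0, -0.0]
force: [-0.3, 0.1, 0.5]
width: 0.0002
grip_force: 0.1
n 297 x [-23.8  15.9] y [-55.4  40. ] ((-3.6925134658813477, -8.633064270019531), (100.9656982421875, 41.581520080566406), 88.13909149169922)
[ 0.4916574  -0.00690454  0.00182108] [ 1.03062787 -0.60875533  0.83091545] tcp jig -1.0 -65.9
```

Still free; small steps until the stop is felt.

```bash
python3 -m inch '{"rot":[[0,0,0],[0,0,0],[0,0,0]],"slide":[[0,0.2,0],[0,0.2,0],[0,0,0]],"gripper":[0,0,0]}'
python3 -m inch '{"rot":[[0,0,0],[0,0,0],[0,0,0]],"slide":[[0,0.1,0],[0,0.1,0],[0,0,0]],"gripper":[0,0,0]}'
python3 -m inch '{"rot":[[0,0,0],[0,0,0],[0,0,0]],"slide":[[0,0.1,0],[0,0.1,0],[0,0,0]],"gripper":[0,0,0]}'
```

```text
time: 12.78
tcp_pos: [0.4918, -0.0028, 0.0018]
tool_rot: [0.02, 1.0, 0.0, 0.0]
force: [0.6, -0.0, 0.5]
width: 0.0006
grip_force: 0.3
time: 13.03
tcp_pos: [0.4919, -0.0024, 0.0019]
tool_rot: [0.021, 1.0, -0.001, 0.0]
force: [-0.4, -5.7, 1.5]
width: 0.0003
grip_force: 2.3
time: 13.28
tcp_pos: [0.4919, -0.0021, 0.0019]
tool_rot: [0.022, 1.0, -0.001, 0.0]
force: [-0.8, -9.5, 2.9]
width: 0.0001
grip_force: 4.7
```

Home against the stop (9.5 N). Next I nudge the exposed rear of the long side against the rail.

```bash
python3 -m inch '{"rot":[[0,0,0],[0,0,0],[0,0,0],[0,0,0],[0,0,0],[0,0,0],[0,0,0],[0,0,0]],"slide":[[0,-0.7,0],[0,-1.5,0],[2,0,0],[2.2,0,0],[2.2,0,0],[0,2,0],[0,2.4,0],[0,0,0]],"gripper":[0,0,0,0,0,0,0,0]}'
python3 -m inch '{"rot":[[0,0,0],[0,0,0],[0,0,0],[0,0,0],[0,0,0],[0,0,0]],"slide":[[-0.5,0,0],[-0.6,0,0],[-0.6,0,0],[-0.6,0,0],[-0.3,0,0],[0,0,0]],"gripper":[0,0,0,0,0,0]}'
python3 blk.py
```

```text
time: 13.95
tcp_pos: [0.4291, 0.0296, 0.0019]
tool_rot: [0.018, 1.0, 0.001, 0.0]
force: [0.4, -0.3, 0.6]
width: 0.0003
grip_force: 0.0
time: 14.45
tcp_pos: [0.4561, 0.0238, 0.0018]
tool_rot: [0.021, 1.0, -0.0, 0.0]
force: [0.1, 0.5, 0.0]
width: 0.0006
grip_force: 0.0
n 7 x [-25.5 -19.2] y [23.7 39. ] ((-22.12458610534668, 31.170719146728516), (15.315018653869629, 5.921777725219727), 79.55072784423828)
[0.45530729 0.02388298 0.00173468] [-0.06182525 -0.22216778 -0.01587929] tcp jig -38.5 -36.6
```

```bash
python3 -m inch '{"rot":[[0,0,0],[0,0,0],[0,0,0],[0,0,0]],"slide":[[-0.1,0,0],[-0.1,0,0],[-0.1,0,0],[0,0,0]],"gripper":[0,0,0,0]}'
python3 -m inch '{"rot":[[0,0,0],[0,0,0],[0,0,0]],"slide":[[-0.1,0,0],[-0.1,0,0],[0,0,0]],"gripper":[0,0,0]}'
python3 -m inch '{"rot":[[0,0,0],[0,0,0],[0,0,0]],"slide":[[-0.1,0,0],[-0.1,0,0],[0,0,0]],"gripper":[0,0,0]}'
```

```text
time: 14.83
tcp_pos: [0.458, 0.0243, 0.0018]
tool_rot: [0.02, 1.0, 0.0, 0.0]
force: [1.0, 0.6, 0.7]
width: 0.0004
grip_force: 0.0
time: 15.08
tcp_pos: [0.4598, 0.0242, 0.0018]
tool_rot: [0.02, 1.0, 0.0, -0.0]
force: [-0.6, -0.5, 0.3]
width: 0.0005
grip_force: 0.2
time: 15.33
tcp_pos: [0.4598, 0.0242, 0.0015]
tool_rot: [0.02, 1.0, 0.0, -0.002]
force: [-6.4, 0.7, 5.0]
width: 0.0004
grip_force: 2.9
```

The side contact is at exactly the same rail distance as before (458.4 mm), so the block is flush. I retreat, raise clear and verify.

```bash
python3 -m inch '{"rot":[[0,0,0],[0,0,0],[0,0,0],[0,0,0],[0,0,0],[0,0,0],[0,0,0],[0,0,0]],"slide":[[0.5,0,0],[2,0,0],[1.5,-1,-1],[0,-3,-2],[0,-3,-3],[0,-4,-1],[0,-4,0],[0,-4,0]],"gripper":[0,0,0,0,0,0,0,0]}'
python3 -m inch '{"rot":[[0,0,0],[0,0,0],[0,0,0],[0,0,0],[0,0,0]],"slide":[[0,-4,-2],[0,-4,-2],[0,-3,-2],[0,0,0],[0,0,0]],"gripper":[0,0,0,0,0]}'
python3 blk.py
python3 - <<'E'
from h import *
p,d=grab('top');h=cv2.cvtColor(p,cv2.COLOR_RGB2HSV)
# block top vs stop & rail along scan lines: print brightness/hue profiles
ex=np.array([.99917,-.0408]);ey=np.array([.0408,.99917]);S=np.array([.4953,.0589]);m,f,R,t=cam('top')
def px(x,y,z):
    w=S+ex*x/1000+ey*y/1000;c=R@np.r_[w,z]+t;return m['cx']+f*c[0]/c[2],m['cy']+f*c[1]/c[2]
def prof(pts):
    a=np.array(pts,np.float32);return cv2.remap(p,a[None,:,0].copy(),a[None,:,1].copy(),1)[0].tolist()
print('y from -60 to 60 step 4 at x=0');
for y,c in zip(range(-62,63,4),prof([px(-3,y,.034) for y in range(-62,63,4)])):print(y,c,end=' ')
for yy in(-35,-15,20,40):
    print('\nx profile y',yy,[(x,c) for x,c in zip(range(-34,36,3),prof([px(x,yy,.034) for x in range(-34,36,3)])) if x<-18 or x>10])
E
```

```text
time: 16.0
tcp_pos: [0.4151, -0.1653, 0.0725]
tool_rot: [0.02, 1.0, -0.0, 0.002]
force: [1.4, 0.1, -0.2]
width: 0.0005
grip_force: 0.0
time: 16.42
tcp_pos: [0.4104, -0.2704, 0.1296]
tool_rot: [0.022, 1.0, -0.001, 0.001]
force: [-0.3, 0.6, -1.8]
width: 0.0008
grip_force: 0.0
n 373 x [-23.5  16.8] y [-53.2  42.9] ((-2.8640365600585938, -4.473262786865234), (44.05738830566406, 98.89490509033203), 0.3393503725528717)
[ 0.41003822 -0.26824442  0.12859425] [ 0.15978882  0.56016616 -0.17866067] tcp jig -71.8 -330.4
y from -60 to 60 step 4 at x=0
-62 [135, 105, 71] -58 [135, 105, 71] -54 [135, 105, 70] -50 [121, 93, 64] -46 [104, 80, 56] -42 [102, 79, 55] -38 [104, 79, 56] -34 [103, 79, 55] -30 [104, 81, 56] -26 [105, 81, 56] -22 [105, 80, 56] -18 [104, 81, 56] -14 [104, 81, 56] -10 [104, 81, 56] -6 [104, 81, 56] -2 [107, 83, 58] 2 [104, 80, 56] 6 [105, 80, 56] 10 [104, 79, 56] 14 [103, 78, 55] 18 [102, 79, 55] 22 [102, 78, 55] 26 [104, 80, 56] 30 [103, 80, 56] 34 [101, 78, 54] 38 [101, 77, 54] 42 [101, 78, 54] 46 [100, 76, 53] 50 [84, 72, 62] 54 [55, 62, 76] 58 [55, 61, 76] 62 [54, 62, 76] 
[... 684 characters left out ...]
129, 113, 98])]

x profile y 20 [(-34, [65, 58, 53]), (-31, [62, 63, 73]), (-28, [104, 86, 70]), (-25, [109, 85, 58]), (-22, [99, 76, 53]), (-19, [104, 80, 55]), (11, [99, 77, 53]), (14, [99, 76, 52]), (17, [104, 81, 57]), (20, [104, 81, 60]), (23, [128, 115, 106]), (26, [127, 114, 105]), (29, [126, 113, 105]), (32, [126, 113, 105]), (35, [128, 111, 97])]

x profile y 40 [(-34, [57, 63, 77]), (-31, [60, 65, 77]), (-28, [94, 83, 71]), (-25, [112, 87, 60]), (-22, [98, 75, 53]), (-19, [108, 83, 58]), (11, [102, 78, 55]), (14, [100, 76, 53]), (17, [106, 82, 57]), (20, [109, 87, 68]), (23, [121, 107, 96]), (26, [126, 113, 105]), (29, [125, 113, 104]), (32, [125, 113, 104]), (35, [131, 115, 105])]
```

```bash
python3 -c "
from plant import ctrl
print(ctrl.finish_job())"
```

```text
the job is handed in; nothing more can be done
None
```

I pushed the block flat against the rail, slid it along into the pocket until it was home against the blue stop, moved the arm clear and handed the job in at about 16.5 s; final measurements showed no visible gap at rail or stop and about 0.3° of tilt, but no verdict was returned.

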